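# Load the sanding nests from the stack of sawn blanks

## Task

The four sawn blanks stacked on the saw table are to be sanded next. Take the stack apart piece by piece and bed each blank in the sanding nest made to its size, lying flat on the nest's floor between the stops with the same face up, and let go of it. Set the blanks down rather than letting them fall, and do not shift the glue bottle or the pale offcut beyond the stack.

Things in the scene. Friction and masses are not known exactly. Their poses are not given: they have to be found in the camera images.
- blank_plate: the plate, widest of the four loose sawn pieces, plain red-brown wood, 87 x 56 x 23 mm (x, y, z); at the start it lies at the bottom of the stack, on the saw table. Origin: centre of its underside; x along its length, y across its width, z up. Its two ends are alike, so either way round is right.
- blank_strip: the strip, longest and narrowest of the four loose sawn pieces, plain pale wood, 120 x 22 x 16 mm (x, y, z); at the start it lies second from the bottom, across the plate. Origin: centre of its underside; x along its length, y across its width, z up. Its two ends are alike, so either way round is right.
- blank_bar: the bar, second narrowest of the four loose sawn pieces, plain light brown wood, 85 x 31 x 18 mm (x, y, z); at the start it lies third from the bottom, across the strip. Origin: centre of its underside; x along its length, y across its width, z up. Its two ends are alike, so either way round is right.
- blank_block: the block, shortest and thickest of the four loose sawn pieces, plain tan-grey wood, 59 x 45 x 24 mm (x, y, z); at the start it lies on top of the stack. Origin: centre of its underside; x along its length, y across its width, z up. Its two ends are alike, so either way round is right.
- nest_plate: sanding nest of the plate, fixed left of the fence: plywood board 130x99 mm, 12 thick; black rubber floor 96x65 mm (4.5 mm room all round the blank). Six brown stops, 14 wide, 8 high over the floor, inner top edges bevelled 4 mm as lead-in: one per end, two per long side with a 55 mm gap midway for the fingers. Origin: centre of underside (floor at z = 12 mm); x along pocket's length, y across.
- nest_strip: sanding nest of the strip, fixed left of the fence: plywood board 163x65 mm, 12 thick; black rubber floor 129x31 mm (4.5 mm room all round the blank). Six brown stops, 14 wide, 8 high over the floor, inner top edges bevelled 4 mm as lead-in: one per end, two per long side with a 65 mm gap midway for the fingers. Origin: centre of underside (floor at z = 12 mm); x along pocket's length, y across.
- nest_bar: sanding nest of the bar, fixed left of the fence: plywood board 128x74 mm, 12 thick; black rubber floor 94x40 mm (4.5 mm room all round the blank). Six brown stops, 14 wide, 8 high over the floor, inner top edges bevelled 4 mm as lead-in: one per end, two per long side with a 50 mm gap midway for the fingers. Origin: centre of underside (floor at z = 12 mm); x along pocket's length, y across.
- nest_block: sanding nest of the block, fixed left of the fence: plywood board 102x88 mm, 12 thick; black rubber floor 68x54 mm (4.5 mm room all round the blank). Six brown stops, 14 wide, 8 high over the floor, inner top edges bevelled 4 mm as lead-in: one per end, two per long side with a 40 mm gap midway for the fingers. Origin: centre of underside (floor at z = 12 mm); x along pocket's length, y across.
- glue_bottle: bystander: a yellow glue bottle with a black nozzle cap, standing loose on the wing, 50 mm across and 106 mm high; origin at the centre of its foot, z up
- pale_offcut: bystander: a loose pale offcut, 81 x 47 x 22 mm, lying on the saw table beyond the stack and no part of it; origin at the centre of its underside (its length is not along an axis of its frame)
There are look-alikes about, which are no part of the job. Leave any purple look-alike of the blank_block alone.

How it is judged:
By the outcome, as a careful person would: the job done as asked, in the order asked, and still so for the second after the job is handed in, with the robot touching nothing.
It also fails if it takes over 122 s, if anything falls off the work surface, if the arm or the gripper's body presses on something with over 40 N, if the wrist force passes 120 N, or if a joint passes its speed limit or range.

## Robot

A 6-joint arm with a two-finger parallel gripper is mounted at the origin on the work surface; the furniture and walls round the work are solid. World frame = base frame: x ahead of the robot, y to its left, z up, the work surface at z = 0. Lengths are in mm, angles in rad, forces in N, time in s.
With the tool pointing down it reaches from about 400 to 825 mm from the base axis. Payload 7 kg.
Tool frame: the origin (TCP) lies at the very end of the fingers, on their centre line; the grasp point (between the pads) lies 19 mm behind it; z points along the fingers, y is the line along which they close (so a half turn about z gives the same grasp; the last joint's range is limited). The gripper opens to 88 mm and grips with 3 to 60 N. Pads are 19 mm wide; open, the fingers measure 130 mm over their backs; the gripper's body (78 mm by 193 mm) begins 47 mm behind the grasp point.
Start: joints at [-0.87, 0.359, 0.012, 0, -1.224, -0.288], TCP at [270.765, -618.289, 187.161] pointing down, gripper open.
Joint ranges: [-3.07, 3.07], [-1.43, 2.12], [-1.02, 1.25], [-3.03, 1.67], [-3.05, -0], [-3.03, 3.03]. Speed limits (rad/s): [2.39, 2.39, 3.01, 3.14, 3.14, 3.14].

## Interface

Orientations are given as a unit quaternion [x, y, z, w].
In Python, from plant import bot gives the robot as it stands. Calls block until the motion is done:
- bot.move_ptp(position, orientation): joint-space move of the TCP to a pose.
- bot.line_to(position, velocity=150, ori=None): straight line of the TCP; ori=None keeps the orientation; velocity is the mean speed in mm/s.
- bot.move_joints(angles): joint-space move.
- bot.move_gripper(opening, force=None): finger opening in mm; force is the grip in N (None keeps the last); returns when the fingers have stopped.
- bot.pause(seconds).
- bot.solve_ik(position, orientation): joint angles nearest the present ones, or None.
- bot.read_state(): the state.
- bot.camera(name): name is "side" or "top" or "wrist"; returns the picture (420x560x3 uint8, red, green, blue); there is no depth.
- bot.get_calibration(name): a dict with "fx", "fy", "cx", "cy" (pixels), "view" (4x4, takes a point from world to camera coordinates); the wrist camera has in their place "T_tool_cam" (4x4, takes a point from camera to tool coordinates, whose origin is the TCP and whose axes are the flange's). Camera axes: x right, y up, looking along -z (the intrinsics and any distortion apply to the point x, -y, -z); pixel columns grow to the right and rows downward; lengths in mm; the calibration is good to about 2 mm. A picture is of the moment at which its call begins: read the wrist's pose just before it. get_calibration takes no time and is no camera call.
A pose or a line that the arm cannot do raises bot.Unreachable and nothing moves.
- bot.close_job(): hands the job in; it is judged then, once.
The state is a dict: "t": time; "joint_pos": joint angles; "qvel": joint speeds; "tau": joint torques, N m; "tcp_pos": TCP position; "eef_rot": TCP orientation; "contact_force": force on the tool from outside, world axes, zero at the start; "moment": the same for the moment, N m; "width": finger opening in mm; "finger_force": force on a finger pad.
Only numpy, scipy, OpenCV 4.12 (cv2) and the standard library are available. Lean on these libraries where they do the work, as an engineer would, in place of code of your own. Each camera call takes 0.05 s, during which the arm holds its last target. There are 200 camera calls.

## Working session

There is one attempt and no reset: what is moved stays moved. The work goes in short steps, each a Python script; the robot and the scene stay as the last script left them, time stands still between calls to the robot, and variables do not carry over. Pictures are saved under pics/ and viewed, at most 14 in all, crops included, and the job is handed in when it is done.

```bash
ls; mkdir -p pics; python3 - <<'E'
from plant import bot
import cv2,numpy as np
for n in("top","side"):
    im=bot.camera(n); cv2.imwrite(f"pics/{n}0.png",im[:,:,::-1]); c=bot.get_calibration(n)
    print(n,{k:np.round(np.array(v),3).tolist() for k,v in c.items()})
c=bot.get_calibration("wrist");print({k:np.round(np.array(v),3).tolist() for k,v in c.items()})
s=bot.read_state();print(s['t'],s['tcp_pos'],s['eef_rot'],s['width'])
E
```

```text
pics
top {'fx': 456.338, 'fy': 456.338, 'cx': 281.956, 'cy': 209.004, 'view': [[-0.016, -1.0, -0.008, -66.801], [0.997, -0.017, 0.076, -470.667], [-0.076, -0.007, 0.997, -1369.095], [0.0, 0.0, 0.0, 1.0]]}
side {'fx': 431.587, 'fy': 431.587, 'cx': 278.317, 'cy': 213.911, 'view': [[0.853, -0.521, -0.015, -439.671], [0.247, 0.378, 0.892, -136.121], [-0.459, -0.765, 0.451, -1025.747], [0.0, 0.0, 0.0, 1.0]]}
{'fx': 328.497, 'fy': 328.497, 'cx': 274.309, 'cy': 201.326, 'T_tool_cam': [[-0.001, 0.953, 0.302, 82.727], [1.0, 0.001, 0.0, -1.057], [-0.0, 0.302, -0.953, -197.228], [0.0, 0.0, 0.0, 1.0]]}
0.1 [ 270.57519189 -617.86063255  186.33775044] [-2.04918670e-01  9.78778725e-01  7.04157564e-04 -2.23229987e-04] 87.86840286523348
```

View pics/top0.png

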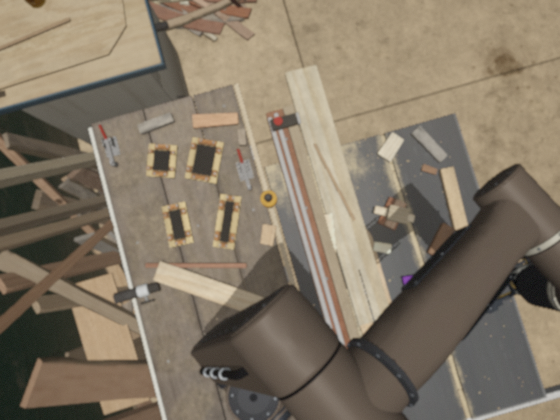

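View pics/side0.png

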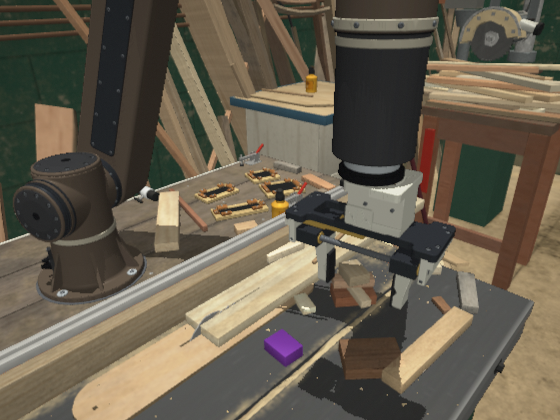

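The top view shows the nests at about (161,160), (204,160), (177,224) and (228,221), the bottle at (268,198) and the stack near (390,213). A pale piece lies at (390,146), and a purple look-alike at (406,281). Next I'll look from the wrist.

```bash
cat > h.py <<'E'
from plant import bot
import cv2,numpy as np
from scipy.spatial.transform import Rotation as R
def cam(n):
    "returns K params, T_world_cam, image"
    c=bot.get_calibration(n)
    if n=="wrist":
        s=bot.read_state(); T=np.eye(4); T[:3,:3]=R.from_quat(s['eef_rot']).as_matrix(); T[:3,3]=s['tcp_pos']
        T=T@np.array(c['T_tool_cam'])
    else: T=np.linalg.inv(np.array(c['view']))
    return c,T,bot.camera(n)
def ray(c,T,uv):
    uv=np.atleast_2d(uv).astype(float)
    d=np.c_[(uv[:,0]-c['cx'])/c['fx'],-(uv[:,1]-c['cy'])/c['fy'],-np.ones(len(uv))]
    return T[:3,3],d@T[:3,:3].T
def onplane(c,T,uv,z):
    o,d=ray(c,T,uv); return o+d*((z-o[2])/d[:,2])[:,None]
def proj(c,T,P):
    p=(np.atleast_2d(P)-T[:3,3])@T[:3,:3]; return np.c_[c['cx']+c['fx']*p[:,0]/-p[:,2],c['cy']-c['fy']*p[:,1]/-p[:,2]]
def tri(views):
    "views: list of (c,T,uv): least squares ray meeting point, residual"
    A=np.zeros((3,3));b=np.zeros(3);L=[]
    for c,T,uv in views:
        o,d=ray(c,T,uv);d=d[0]/np.linalg.norm(d[0]);M=np.eye(3)-np.outer(d,d);A+=M;b+=M@o;L.append((M,o))
    p=np.linalg.solve(A,b); return p,[round(float(np.linalg.norm(M@(p-o))),1) for M,o in L]
def down(yaw):
    "tool pointing down, tool y (closing line) at angle yaw from world x, tool x = yaw+90 (z down)"
    y=np.array([np.cos(yaw),np.sin(yaw),0]);z=np.array([0,0,-1.]);return R.from_matrix(np.c_[np.cross(y,z),y,z]).as_quat()
def save(n,im): cv2.imwrite(f"pics/{n}.png",im[:,:,::-1])
E
python3 - <<'E'
from h import *
c,T,_=cam("top")
for n,uv in dict(stack=(390,213),offcut=(390,146),nblock=(161,160),nplate=(204,160),nbar=(177,224),nstrip=(228,221),bottle=(268,198),purple=(406,281)).items(): print(n,onplane(c,T,uv,0).round()[0], onplane(c,T,uv,60).round()[0])
s=bot.read_state(); m=R.from_quat(s['eef_rot']).as_matrix(); print(m.round(2))
E
```

```text
stack [ 453. -406.    0.] [ 449. -392.   60.]
offcut [ 661. -413.    0.] [ 649. -399.   60.]
nblock [630. 299.   0.] [619. 283.  60.]
nplate [628. 165.   0.] [616. 155.  60.]
nbar [430. 249.   0.] [427. 235.  60.]
nstrip [437.  92.   0.] [434.  85.  60.]
bottle [506. -32.   0.] [500. -34.  60.]
purple [ 246. -447.    0.] [ 251. -432.   60.]
[[-0.92 -0.4  -0.  ]
 [-0.4   0.92  0.  ]
 [ 0.    0.   -1.  ]]
```

```bash
python3 - <<'E'
from h import *
import pickle
D={}
def look(name,pos,yaw):
    bot.move_ptp(pos,down(yaw)); bot.pause(0.2); D[name]=cam("wrist"); save(name,D[name][2])
    s=bot.read_state();print(name,s['t'],np.round(s['tcp_pos']),np.round(s['joint_pos'],2))
s=bot.read_state(); p=s['tcp_pos']; bot.line_to([p[0],p[1],300],300)
yaw=np.arctan2(.92,-.4)
look("sA",[385,-430,300],yaw)
look("sB",[430,-330,300],yaw-0.5)
look("nA",[430,150,320],np.pi/2+.0)
look("nB",[480,240,260],np.pi/2+.4)
D["top"]=cam("top");D["side"]=cam("side");save("top1",D["top"][2]);save("side1",D["side"][2])
pickle.dump(D,open("D.pkl","wb"))
cv2.imwrite("pics/s.png",np.vstack([D[k][2][60:360,:,::-1] for k in("sA","sB")]))
cv2.imwrite("pics/n.png",np.vstack([D[k][2][60:360,:,::-1] for k in("nA","nB")]))
E
```

```text
sA 1.8083 [ 384. -431.  300.] [-0.5   0.15 -0.02  0.   -1.4  -0.66]
sB 2.775 [ 430. -331.  300.] [-0.29  0.08 -0.09  0.   -1.4  -1.37]
nA 4.775 [430. 149. 320.] [ 0.77 -0.08 -0.21  0.   -1.44 -2.34]
nB 5.575 [480. 240. 261.] [ 0.83  0.09 -0.17  0.   -1.31 -2.  ]
```

View pics/s.png

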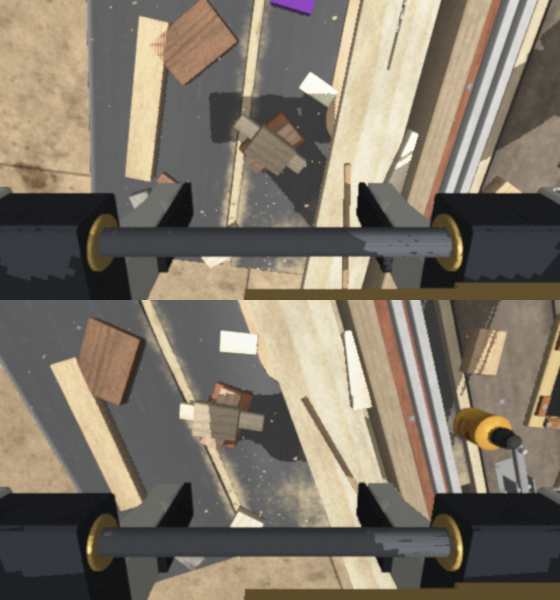

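View pics/n.png

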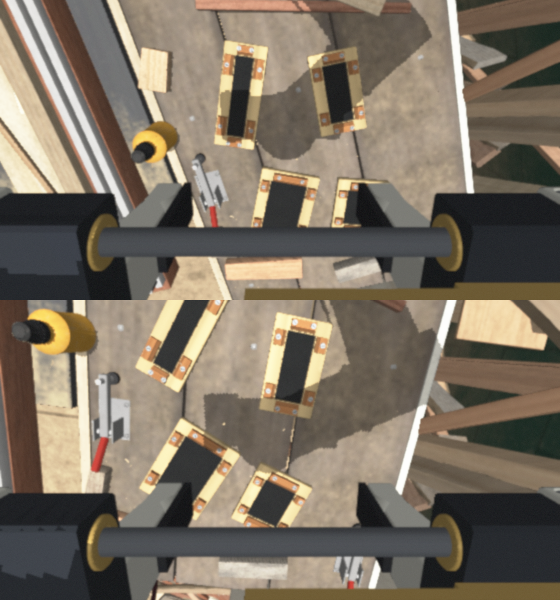

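The wrist views show the stack at about (270,205) in A and (225,173) in B. I can see three of the nests fully and the fourth in part. Next is an enlarged crop of the stack.

```bash
python3 - <<'E'
from h import *
import pickle
D=pickle.load(open("D.pkl","rb"))
f=lambda k,x,y,w,h:cv2.resize(D[k][2][y:y+h,x:x+w,::-1],None,fx=4,fy=4,interpolation=cv2.INTER_CUBIC)
a=f("sA",220,160,100,75);b=f("sB",170,130,100,75);c=f("top",340,170,100,75);d=f("side",300,235,100,75)
cv2.imwrite("pics/crop1.png",np.vstack([np.hstack([a,b]),np.hstack([c,d])]))
E
```

```text
(no output)
```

View pics/crop1.png

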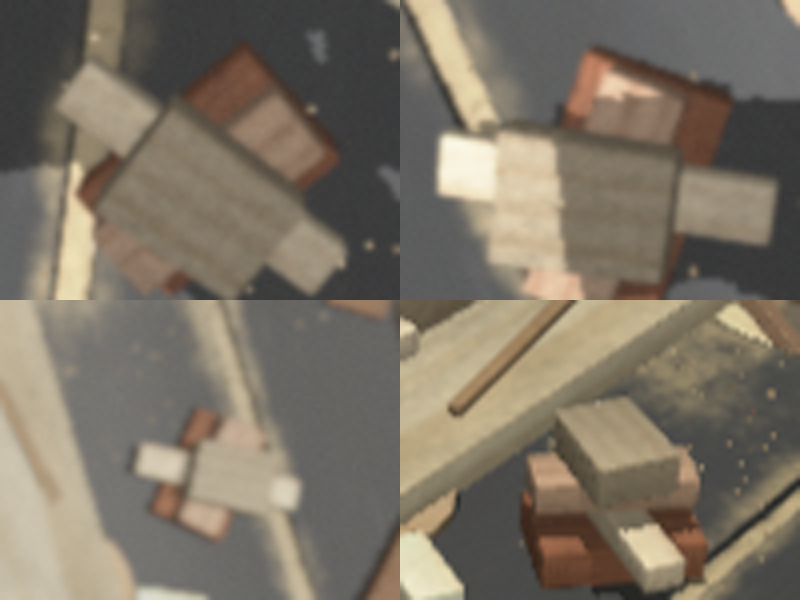

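The crop confirms the stack: a tan-grey block on top, then the bar, then the pale strip along the block's axis, then the red-brown plate. The purple piece at (406,281) in the top view is separate and stays put. I'll triangulate the stack corners and measure the nests.

```bash
cat > nests.py <<'E'
from h import *
import pickle
D=pickle.load(open("D.pkl","rb"))
A=lambda u,v:(*D["sA"][:2],(220+u/4-.4,160+v/4-.4))
B=lambda u,v:(*D["sB"][:2],(170+u/4-.4,130+v/4-.4))
for n,a,b in [("bl1",(178,97),(97,120)),("bl2",(305,190),(280,150)),("bl3",(235,298),(272,283)),("bl4",(97,200),(90,262)),
 ("pl1",(242,42),(197,48)),("pl2",(340,157),(333,93)),("st1",(92,62),(40,133)),("st2",(57,103),(38,200)),("st3",(345,245),(378,180)),("bar1",(272,93),(210,72)),("bar2",(328,150),(285,95))]:
    p,r=tri([A(*a),B(*b)]); print(n,p.round(1),r)
for k in("nA","nB","top"):
    c,T,im=D[k]; m=(im.max(2)<48).astype(np.uint8)
    for ct in cv2.findContours(m,cv2.RETR_EXTERNAL,cv2.CHAIN_APPROX_NONE)[0]:
        if cv2.contourArea(ct)<80:continue
        P=onplane(c,T,ct[:,0,:],12); 
        if np.ptp(P[:,0])>200 or P[:,0].min()<300 or P[:,1].min()<0:continue
        (x,y),(w,h),a=cv2.minAreaRect(P[:,:2].astype(np.float32))
        if w<h: w,h,a=h,w,a+90
        print(k,ct[:,0].mean(0).round(),"c",round(x,1),round(y,1),"wh",round(w,1),round(h,1),"a",round((a+90)%180-90,1))
E
python3 nests.py
```

```text
bl1 [ 413.6 -434.1   79.1] [0.4, 0.4]
bl2 [ 431.8 -379.1   61. ] [0.7, 0.7]
bl3 [ 476.  -386.5   68.5] [0.6, 0.6]
bl4 [ 460.4 -445.3   74. ] [1.7, 1.7]
pl1 [ 403.5 -413.7   -3. ] [0.2, 0.2]
pl2 [ 423.5 -363.3   18.8] [2.1, 2.1]
st1 [ 422.4 -464.2   43.4] [0.0, 0.0]
st2 [ 445.4 -470.7   36.4] [2.1, 2.1]
st3 [ 453.6 -349.3   28.6] [0.5, 0.5]
bar1 [ 406.5 -401.7   46.6] [0.3, 0.3]
bar2 [ 415.7 -376.2   54.4] [0.5, 0.5]
nA [385. 323.] c 743.6 347.2 wh 30.4 26.6 a -0.1
nA [486. 302.] c 698.9 549.4 wh 257.5 192.8 a 89.9
nA [369. 270.] c 634.5 306.8 wh 103.5 45.9 a 33.3
nA [527. 226.] c 550.2 578.1 wh 109.4 59.9 a 79.7
nA [238. 172.] c 459.3 90.3 wh 75.7 24.2 a -8.6
nA [538. 138.] c 409.5 543.2 wh 74.1 30.4 a -75.5
nA [337. 151.] c 430.0 246.0 wh 87.1 33.0 a 11.8
nA [530. 100.] c 354.7 530.1 wh 72.6 45.6 a -80.6
nB [385. 323.] c 658.6 505.2 wh 27.3 22.8 a 23.6
nB [164. 323.] c 794.0 180.4 wh 25.1 25.0 a -67.2
nB [370. 270.] c 583.1 434.9 wh 91.7 39.8 a 56.3
nB [179. 268.] c 689.0 174.4 wh 93.5 38.8 a -9.7
nB [523. 195.] c 397.6 589.8 wh 103.5 68.7 a -57.1
nB [291. 156.] c 463.8 253.4 wh 32.4 18.2 a -79.4
top [ 62. 246.] c 363.8 596.7 wh 129.7 58.5 a -55.4
top [ 10. 199.] c 523.8 767.3 wh 152.6 66.0 a -36.9
top [124. 199.] c 507.5 410.8 wh 187.9 93.5 a -30.6
top [  4. 161.] c 630.7 785.2 wh 56.5 31.5 a 47.7
top [106. 181.] c 572.3 471.9 wh 163.5 103.6 a -13.4
top [ 25. 126.] c 751.7 719.9 wh 166.8 81.1 a 79.5
```

```bash
cat > n2.py <<'E'
from h import *
import pickle
D=pickle.load(open("D.pkl","rb"))
A=lambda u,v:(*D["sA"][:2],(220+u/4-.4,160+v/4-.4))
B=lambda u,v:(*D["sB"][:2],(170+u/4-.4,130+v/4-.4))
S=lambda u,v:(*D["side"][:2],(300+u/4-.4,235+v/4-.4))
for n,a,b,s in [("bl1",(178,97),(97,120),(200,178)),("bl2",(305,190),(280,150),(157,108)),("bl3",(235,298),(272,283),(228,98)),("bl4",(97,200),(90,262),(278,158))]:
    p,r=tri([A(*a),B(*b),S(*s)]); print(n,p.round(1),r)
for u in [(238,190),(238,130),(337,150),(338,180),(285,265)]: print(u,D["nA"][2][u[1],u[0]],D["top"][2][160,204])
N=dict(block=(630,299),plate=(628,165),bar=(430,249),strip=(437,92)); sz=dict(block=(68,54),plate=(96,65),bar=(94,40),strip=(129,31))
for th in(70,85):
 for n,p in N.items():
  for k in("nA","nB","top"):
    c,T,im=D[k]; uv=proj(c,T,[*p,12])[0]; u,v=map(int,uv.round())
    if not(0<=u<560 and 0<=v<350): continue
    x0=max(u-70,0);y0=max(v-70,0); g=cv2.resize(im[y0:v+70,x0:u+70],None,fx=4,fy=4,interpolation=cv2.INTER_CUBIC).max(2)
    _,L=cv2.connectedComponents((g<th).astype(np.uint8)); l=L[(v-y0)*4,(u-x0)*4]
    if l==0: print(n,k,"none",im[v,u]);continue
    ct=max(cv2.findContours((L==l).astype(np.uint8),cv2.RETR_EXTERNAL,cv2.CHAIN_APPROX_NONE)[0],key=cv2.contourArea)[:,0]
    P=onplane(c,T,ct/4-.375+[x0,y0],12); (x,y),(w,h),a=cv2.minAreaRect(P[:,:2].astype(np.float32))
    if w<h: w,h,a=h,w,a+90
    print(th,n,sz[n],k,(u,v),"c",round(x,1),round(y,1),"wh",round(w,1),round(h,1),"a",round((a+90)%180-90,1))
E
python3 n2.py
```

```text
bl1 [ 414.2 -434.5   78.2] [0.9, 0.1, 1.0]
bl2 [ 428.4 -380.2   82.1] [4.1, 3.5, 3.3]
bl3 [ 473.5 -386.7   77.2] [1.9, 1.4, 1.1]
bl4 [ 458.5 -444.4   79.1] [1.7, 2.1, 0.9]
(238, 190) [30 31 32] [60 57 51]
(238, 130) [52 53 54] [60 57 51]
(337, 150) [31 33 33] [60 57 51]
(338, 180) [32 32 32] [60 57 51]
(285, 265) [48 49 50] [60 57 51]
70 block (68, 54) nA (362, 269) c 630.9 301.2 wh 248.6 98.2 a 89.9
70 block (68, 54) nB (273, 265) c 628.0 294.8 wh 61.4 47.3 a -5.1
70 block (68, 54) top (160, 159) c 623.9 296.3 wh 65.5 42.9 a -5.1
70 plate (96, 65) nA (284, 268) c 629.2 164.0 wh 247.2 100.9 a 89.9
70 plate (96, 65) nB (189, 233) c 653.4 166.1 wh 218.5 156.1 a -67.2
70 plate (96, 65) top (203, 159) c 626.5 164.6 wh 86.4 53.2 a -10.7
70 bar (94, 40) nA (340, 153) c 430.1 246.1 wh 89.4 35.3 a 11.6
70 bar (94, 40) nB (296, 129) c 430.4 246.6 wh 88.7 34.5 a 11.6
70 bar (94, 40) top (176, 224) c 430.3 249.1 wh 85.5 31.9 a 11.4
70 strip (129, 31) nA (238, 158) c 436.8 94.0 wh 123.6 26.4 a -9.0
70 strip (129, 31) nB (182, 85) c 436.1 93.8 wh 123.2 25.8 a -9.0
70 strip (129, 31) top (228, 221) c 435.6 95.7 wh 116.4 20.4 a -8.6
85 block (68, 54) nA (362, 269) c 670.6 310.3 wh 299.2 167.4 a 76.7
85 block (68, 54) nB (273, 265) c 641.6 303.4 wh 220.7 106.9 a -67.2
85 block (68, 54) top (160, 159) c 553.5 367.9 wh 295.2 263.2 a -89.1
85 plate (96, 65) nA (284, 268) c 652.2 164.5 wh 253.3 148.8 a 89.9
85 plate (96, 65) nB (189, 233) c 661.6 168.3 wh 220.9 173.8 a -67.2
85 plate (96, 65) top (203, 159) c 626.0 165.0 wh 91.3 57.2 a -10.5
85 bar (94, 40) nA (340, 153) c 430.2 246.1 wh 90.6 36.3 a 11.5
85 bar (94, 40) nB (296, 129) c 430.5 246.6 wh 89.5 35.4 a 11.7
85 bar (94, 40) top (176, 224) c 430.4 249.6 wh 89.1 36.1 a 11.6
85 strip (129, 31) nA (238, 158) c 437.0 94.2 wh 124.9 27.7 a -9.0
85 strip (129, 31) nB (182, 85) c 436.1 93.7 wh 124.0 26.6 a -9.1
85 strip (129, 31) top (228, 221) c 435.5 95.7 wh 120.7 23.9 a -8.6
```

```bash
cat > ops.py <<'E'
from h import *
def goto(p,yaw):
    q0=np.array(bot.read_state()['joint_pos']); best=None
    for y in(yaw,yaw+np.pi):
        q=bot.solve_ik(list(p),down(y))
        if q is not None and (best is None or abs(np.array(q)-q0).max()<best[0]): best=(abs(np.array(q)-q0).max(),y)
    bot.move_ptp(list(p),down(best[1])); return best[1]
def st(m=""):
    s=bot.read_state(); print(m,"t",round(s['t'],1),"tcp",np.round(s['tcp_pos'],1),"w",round(s['width'],1),"ff",np.round(s['finger_force'],1),"F",np.round(s['contact_force'],1)); return s
def pick(x,y,z,yaw,w,force=25,zt=230):
    "yaw: direction of closing line; z: TCP height"
    bot.move_gripper(w); goto([x,y,zt],yaw); bot.line_to([x,y,z+40],250); bot.line_to([x,y,z],60); st("at")
    bot.move_gripper(0,force); st("grip"); bot.line_to([x,y,z+15],40); st("lift"); bot.line_to([x,y,zt],200)
def lower(x,y,z0,zmin):
    "lower slowly from z0 until contact"
    bot.line_to([x,y,z0],60); bot.pause(.2); f0=bot.read_state()['contact_force'][2]; z=z0
    while z>zmin:
        z-=.7; bot.line_to([x,y,z],15); f=bot.read_state()['contact_force'][2]-f0
        if f>3: break
    st(f"contact z={z:.1f} df={f:.1f}"); return z
E
sed -i 's/^def lower/def lower/' ops.py
python3 - <<'E'
from ops import *
import pickle
D=pickle.load(open("D.pkl","rb"))
bot.move_ptp([555,230,320],down(np.pi/2)); bot.pause(.2); D["nC"]=cam("wrist")
pickle.dump(D,open("D.pkl","wb")); st()
E
sed -i 's/"nA","nB","top"/"nC",/; s/(70,85)/(55,62,70)/' n2.py; python3 n2.py | grep nC
python3 - <<'E'
import sys; sys.argv=['']
from ops import *
x,y,yaw=443.7,-411.5,np.radians(-14)
pick(x,y,61,yaw,70)
s=bot.read_state(); c,T,im=cam("side"); save("s1",im); save("w1",cam("wrist")[2]); st()
E
```

```text
t 6.4 tcp [554.2 230.  319.8] w 87.6 ff 0.0 F [-0.4 -0.9  0.5]
55 block (68, 54) nC (318, 201) c 627.7 295.0 wh 61.6 47.8 a -4.5
55 plate (96, 65) nC (235, 199) c 626.6 163.9 wh 89.7 58.0 a -11.0
55 bar (94, 40) nC (289, 67) c 429.5 246.4 wh 87.7 33.3 a 11.6
55 strip (129, 31) nC (179, 72) c 436.1 94.0 wh 121.7 23.8 a -9.1
62 block (68, 54) nC (318, 201) c 627.7 295.0 wh 62.2 48.5 a -4.4
62 plate (96, 65) nC (235, 199) c 626.7 163.7 wh 90.6 58.6 a -11.1
62 bar (94, 40) nC (289, 67) c 429.6 246.4 wh 88.3 33.8 a 11.7
62 strip (129, 31) nC (179, 72) c 436.2 94.0 wh 122.2 24.5 a -9.0
70 block (68, 54) nC (318, 201) c 627.7 295.0 wh 63.0 49.1 a -4.2
70 plate (96, 65) nC (235, 199) c 626.8 163.8 wh 91.4 59.3 a -11.0
70 bar (94, 40) nC (289, 67) c 429.7 246.3 wh 88.9 34.4 a 11.6
70 strip (129, 31) nC (179, 72) c 436.3 94.0 wh 122.8 25.2 a -9.0
at t 10.8 tcp [ 443.8 -411.7   61.1] w 70.2 ff 0.0 F [-0.3  0.9  0.2]
grip t 12.0 tcp [ 443.7 -411.5   61. ] w 0.4 ff 0.0 F [ 0.4  0.5 -0. ]
lift t 12.5 tcp [ 443.8 -411.5   76.3] w 0.5 ff 0.0 F [ 0.7 -0.6  0.4]
 t 13.5 tcp [ 443.  -411.   228.2] w 0.7 ff 0.0 F [0.6 0.1 0.7]
```

```bash
python3 - <<'E'
import cv2,numpy as np
a=cv2.imread("pics/s1.png");b=cv2.imread("pics/w1.png")
cv2.imwrite("pics/v1.png",np.hstack([cv2.resize(a[215:335,280:420],None,fx=2.85,fy=2.85),cv2.resize(b,(400,342))[:, :400]]))
E
```

```text
(no output)
```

View pics/v1.png

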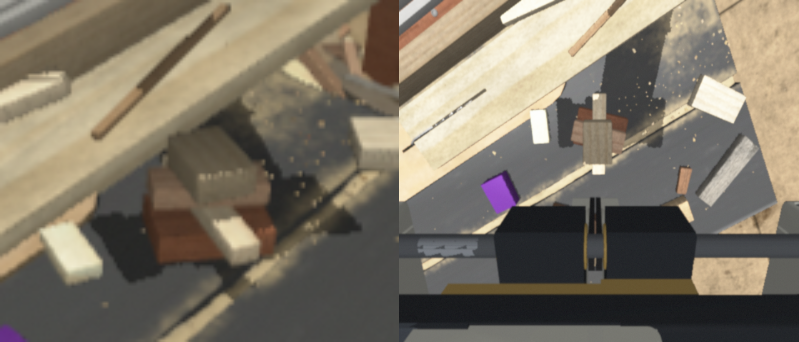

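```bash
python3 - <<'E'
from h import *
import pickle
c,T,im=cam("wrist"); print(T[:3,3])
for z in(80,55,30,0): print(z,onplane(c,T,[(276,174)],z).round(1))
D=pickle.load(open("D.pkl","rb"))
for k,uv in(("sA",(220+204/4,160+196/4)),("sB",(170+185/4,130+204/4)),("side",(300+216/4,235+136/4)),("top",(340+236/4,170+180/4))):
    for z in(80,55,30): print(k,z,onplane(*D[k][:2],[uv],z).round(1))
print(D["top"][1].round(3))
E
python3 - <<'E'
import cv2,numpy as np
b=cv2.imread("pics/w1.png")[110:240,200:340]; cv2.imwrite("pics/v2.png",cv2.resize(b,None,fx=4,fy=4,interpolation=cv2.INTER_CUBIC))
E
```

```text
[ 462.9197147  -333.19790553  425.52098773]
80 [[ 445.  -408.9   80. ]]
55 [[ 443.7 -414.3   55. ]]
30 [[ 442.5 -419.8   30. ]]
0 [[ 440.9 -426.4    0. ]]
sA 80 [[ 441.4 -412.1   80. ]]
sA 55 [[ 449.3 -409.    55. ]]
sA 30 [[ 457.2 -405.8   30. ]]
sB 80 [[ 444.4 -409.5   80. ]]
sB 55 [[ 450.1 -414.6   55. ]]
sB 30 [[ 455.9 -419.7   30. ]]
side 80 [[ 443.5 -414.6   80. ]]
side 55 [[ 468.9 -387.1   55. ]]
side 30 [[ 494.3 -359.6   30. ]]
top 80 [[ 441.7 -413.2   80. ]]
top 55 [[ 443.2 -419.4   55. ]]
top 30 [[ 444.7 -425.6   30. ]]
[[-1.600000e-02  9.970000e-01 -7.600000e-02  3.642690e+02]
 [-1.000000e+00 -1.700000e-02 -7.000000e-03 -8.373100e+01]
 [-8.000000e-03  7.600000e-02  9.970000e-01  1.400253e+03]
 [ 0.000000e+00  0.000000e+00  0.000000e+00  1.000000e+00]]
```

View pics/v2.png

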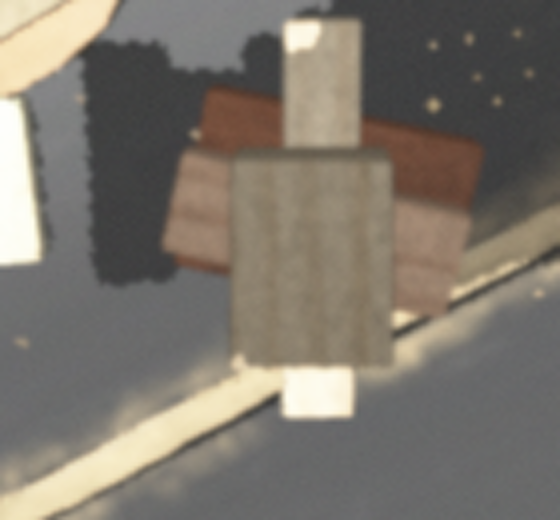

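The wrist crop shows the stack unmoved, with the block's top centred where I measured it. Yet the fingers closed on nothing, so I'll check where the fingertips really are against the TCP.

```bash
python3 - <<'E'
from h import *
s=bot.read_state(); M=R.from_quat(s['eef_rot']).as_matrix(); p=np.array(s['tcp_pos'])
out=[]
for k in("side","wrist"):
    c,T,im=cam(k); im=im.copy(); uvs=[proj(c,T,p+M@np.array([0,0,-d]))[0] for d in(0,19,40)]
    print(k,[u.round() for u in uvs])
    u,v=uvs[0].astype(int); x0=max(min(u-70,420),0); y0=max(min(v-100,280),0); 
    cr=cv2.resize(im[y0:y0+140,x0:x0+140],(400,400),interpolation=cv2.INTER_CUBIC)
    for (a,b),col in zip(uvs,((255,0,0),(0,255,0),(0,0,255))): cv2.circle(cr,(int((a-x0)*400/140),int((b-y0)*400/140)),3,col,-1)
    out.append(cr)
save("tip",np.hstack(out))
E
```

```text
side [array([358., 202.]), array([358., 193.]), array([359., 183.])]
wrist [array([274., 228.]), array([274., 240.]), array([274., 257.])]
```

View pics/tip.png

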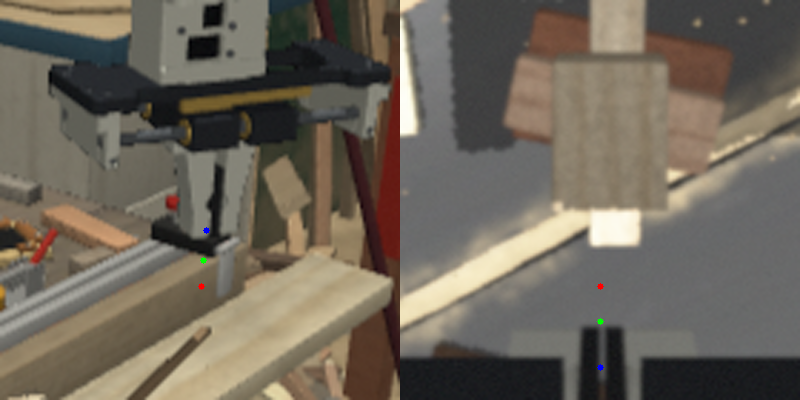

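Both views put the fingertips about 30 mm short of the nominal TCP, which explains the miss. I'll find the true offset by gently touching the block's top with closed fingers.

```bash
python3 - <<'E'
from ops import *
x,y=443.7,-411.5
bot.line_to([x,y,66],200); z=lower(x,y,60,35)
st(); bot.line_to([x,y,z+40],100); st()
E
```

```text
contact z=41.1 df=7.3 t 21.9 tcp [ 443.9 -411.8   41.9] w 0.5 ff 3.4 F [-1.8  0.8  6.9]
 t 21.9 tcp [ 443.9 -411.8   41.9] w 0.5 ff 3.4 F [-1.8  0.8  6.9]
 t 22.4 tcp [ 443.5 -411.3   80.8] w 0.4 ff 0.0 F [-1.   0.4 -0.6]
```

```bash
cat >> ops.py <<'E'
OFF=39.5   # measured: fingertips end this far short of the nominal TCP
NEST=dict(block=(627.8,295.0,-4.6),plate=(626.7,163.9,-11.0),bar=(430.2,246.3,11.6),strip=(436.4,94.0,-9.0))
def place(n,tip,w,dyaw=0,dx=0,dy=0):
    "tip: finger tip height over the blank's underside; dx,dy: shift of the tool wrt nest centre"
    x,y,a=NEST[n]; x+=dx;y+=dy; zt=190
    goto([x,y,zt],np.radians(a+90+dyaw)); z=12+tip-OFF
    bot.line_to([x,y,z+30],200); z=lower(x,y,z+10,z-5); bot.move_gripper(w); st("open"); bot.pause(.2); bot.line_to([x,y,z+40],60); bot.line_to([x,y,zt],250)
E
python3 - <<'E'
from ops import *
x,y=443.7,-411.5
pick(x,y,61-OFF,np.radians(-14),70,25,190); save("w2",cam("wrist")[2]); save("s2",cam("side")[2])
a=cv2.imread("pics/w2.png");b=cv2.imread("pics/s2.png")
cv2.imwrite("pics/v3.png",np.hstack([cv2.resize(a[100:300,170:370],(400,400)),cv2.resize(b[130:330,250:450],(400,400))]))
E
```

```text
at t 25.6 tcp [ 443.9 -411.6   21.6] w 69.9 ff 0.0 F [ 0.5 -0.6 -0.5]
grip t 26.2 tcp [ 443.9 -411.6   21.7] w 44.9 ff 25.0 F [-0.4 -0.4  0.8]
lift t 26.7 tcp [ 443.8 -411.5   36.8] w 45.0 ff 25.0 F [ 0.1 -0.6  0.3]
```

View pics/v3.png

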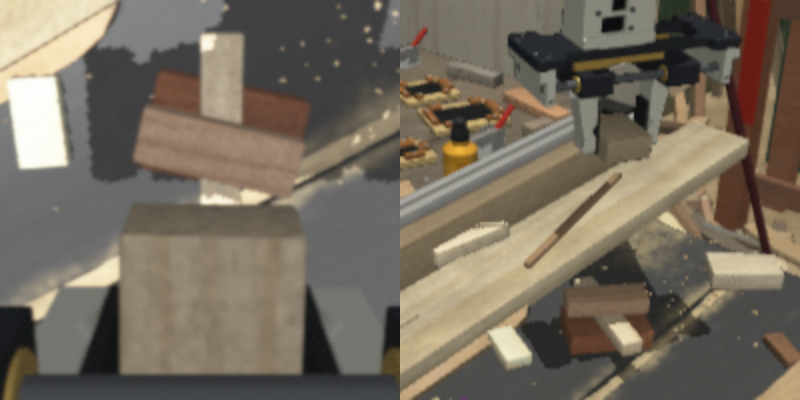

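The block is gripped squarely at 44.9 mm. The bar's top corners are visible, so I'll compute its pose from this view and then place the block.

```bash
python3 - <<'E'
from ops import *
c,T,im=cam("wrist"); f=lambda L:np.array(L)/2-.25+[170,100]
P=onplane(c,T,f([(147,105),(305,140),(295,193),(135,158)]),57); print(P.round(1).tolist(),P.mean(0).round(1),np.linalg.norm(np.diff(P,axis=0),axis=1).round(1), np.degrees(np.arctan2(*(P[1]-P[0]+P[2]-P[3])[[1,0]])).round(1))
print("block edge",onplane(c,T,f([(138,207),(293,207)]),190+.5*0+24+OFF-5).round(1))
place("block",4,56)
D=cam("wrist"); save("w3",D[2]); st()
E
```

```text
[[419.4, -375.6, 57.0], [492.6, -412.3, 57.0], [481.9, -438.6, 57.0], [406.1, -400.4, 57.0]] [ 450.  -406.7   57. ] [81.8 28.4 84.9] -26.7
block edge [[ 436.8 -372.   248.5]
 [ 469.7 -380.2  248.5]]
contact z=-24.0 df=7.9 t 35.8 tcp [628.  295.1 -23.1] w 45.0 ff 25.0 F [-2.1 -0.4  6.9]
open t 36.3 tcp [627.7 294.9 -24.2] w 55.7 ff 0.0 F [-0.6 -0.7  0.2]
 t 38.2 tcp [626.9 294.5 188.1] w 55.6 ff 0.0 F [-0.2 -0.1  0.6]
```

```bash
python3 - <<'E'
from ops import *
import pickle
bot.move_ptp([400,-430,230],down(np.arctan2(.92,-.4))); bot.pause(.2)
D=cam("wrist"); pickle.dump(D,open("w4.pkl","wb")); print(proj(*D[:2],[450,-406,57]))
a=cv2.imread("pics/w3.png"); b=D[2][:,:,::-1]; u,v=proj(*D[:2],[450,-406,57])[0].astype(int); print(u,v)
y0=max(v-65,0)
cv2.imwrite("pics/v4.png",np.hstack([cv2.resize(a[130:300,200:340],(240,291)),np.zeros((291,0,3),np.uint8)]) if 0 else np.hstack([np.vstack([cv2.resize(a[120:320,180:380],(280,280)),np.zeros((240,280,3),np.uint8)]),cv2.resize(b[y0:y0+130,u-65:u+65],(520,520),interpolation=cv2.INTER_CUBIC)])); print("origin",u-65,y0)
st()
E
```

```text
[[276.85142818 217.69356512]]
276 217
origin 211 152
 t 41.2 tcp [ 400.3 -429.7  229.9] w 55.9 ff 0.0 F [-0.7 -0.6 -0.2]
```

View pics/v4.png

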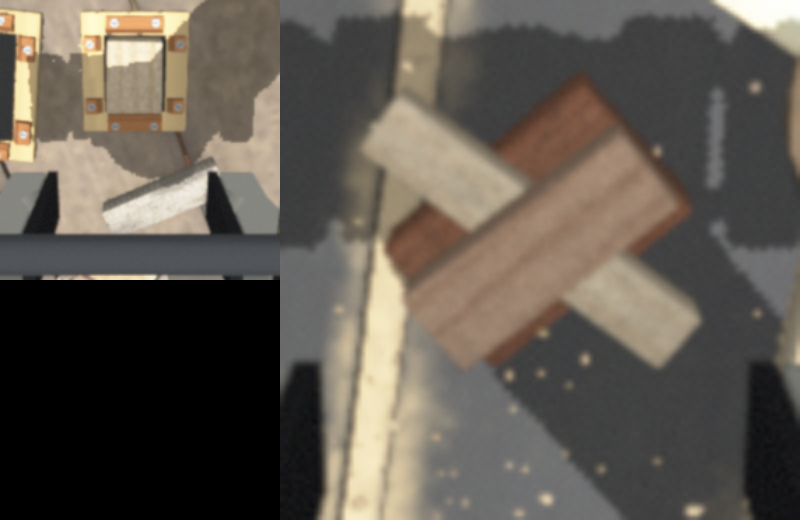

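The left crop shows the block seated in its nest. The right crop gives the corners of the bar, the strip ends and the plate.

```bash
python3 - <<'E'
from ops import *
import pickle
c,T,im=pickle.load(open("w4.pkl","rb")); f=lambda L:(np.array(L)-[280,0])/4-.375+[211,152]
def rep(n,L,z):
    P=onplane(c,T,f(L),z); d=P[1]-P[0]+P[2]-P[3]; a=np.degrees(np.arctan2(d[1],d[0])); print(n,P.mean(0).round(1),np.linalg.norm(np.diff(P,axis=0),axis=1).round(1),a.round(1)); return P.mean(0),a
p,a=rep("bar",[(620,127),(405,288),(465,368),(690,207)],57)
rep("strip",[(400,95),(700,320),(660,368),(362,147)],39)
P=onplane(c,T,f([(583,73),(385,247),(490,365),(690,212)]),23);print("plate",P.round(1).tolist())
x,y=(np.array([450,-406.7])+p[:2])/2; yaw=np.radians(-26.7+90); print(x,y)
pick(x,y,42.5-OFF,yaw,50,25,190); print("bar offset to view2", p[:2]-[x,y])
E
```

```text
bar [ 445.9 -408.4   57. ] [81.2 31.8 85.2] -28.6
strip [ 448.7 -410.    39. ] [118.9  20.8 119.1] 75.2
plate [[398.3, -415.3, 23.0], [476.8, -451.0, 23.0], [501.9, -403.2, 23.0], [426.3, -364.9, 23.0]]
447.9419564735051 -407.53479887564004
at t 44.0 tcp [ 448.1 -407.6    3. ] w 49.8 ff 0.0 F [ 0.2 -0.6  0.4]
grip t 44.5 tcp [ 448.1 -407.6    3.3] w 30.9 ff 25.0 F [-0.1  0.9  1.7]
lift t 45.0 tcp [ 448.1 -407.6   18.3] w 30.9 ff 25.0 F [-0.5  0.1 -0.3]
bar offset to view2 [-2.05804353 -0.83479888]
```

```bash
python3 - <<'E'
from ops import *
import pickle
place("bar",3.5,48); save("w5",cam("wrist")[2])
bot.move_ptp([400,-430,230],down(np.arctan2(.92,-.4))); bot.pause(.2)
D=cam("wrist"); pickle.dump(D,open("w6.pkl","wb"))
a=cv2.imread("pics/w5.png"); b=D[2][:,:,::-1]
cv2.imwrite("pics/v5.png",np.hstack([np.vstack([cv2.resize(a[80:320,160:400],(280,280)),np.zeros((240,280,3),np.uint8)]),cv2.resize(b[152:282,211:341],(520,520),interpolation=cv2.INTER_CUBIC)])); st()
E
```

```text
contact z=-24.5 df=10.7 t 53.9 tcp [430.3 246.3 -23.8] w 30.9 ff 25.0 F [-2.6 -0.5  9.9]
open t 54.4 tcp [430.2 246.3 -24.6] w 48.0 ff 0.0 F [0.5 0.  0.9]
 t 59.0 tcp [ 400.4 -429.6  230. ] w 47.6 ff 0.0 F [1.  0.4 0.3]
```

View pics/v5.png

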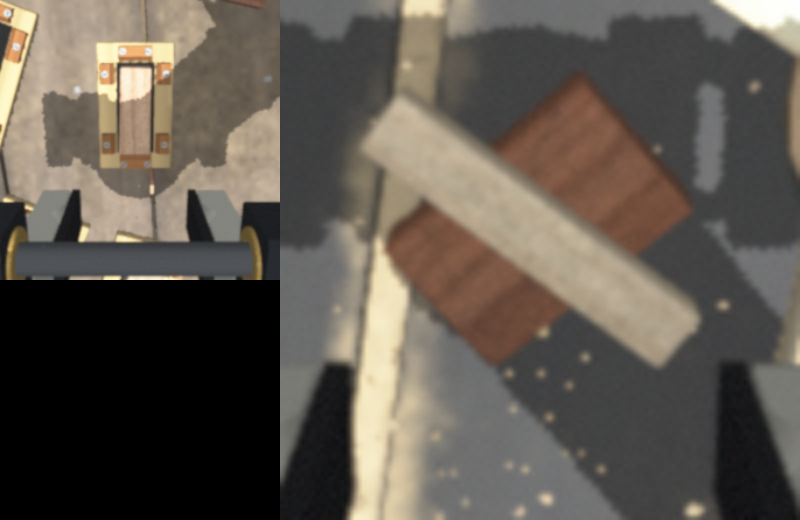

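The bar is seated in its nest and the strip and plate haven't moved. Next I'll place the strip and check the height of the red clamp handle near the plate nest.

```bash
python3 - <<'E'
from ops import *
import pickle
D=pickle.load(open("D.pkl","rb")); V=[]
for k in("nA","nB","nC","top","side"):
    c,T,im=D[k]; u,v=proj(c,T,[610,40,40])[0].astype(int); h=im.astype(int); m=((h[...,0]>110)&(h[...,1]<60)&(h[...,2]<60)).astype(np.uint8)
    W=np.zeros_like(m); W[max(v-60,0):v+60,max(u-60,0):u+60]=1
    ys,xs=np.nonzero(m*W); print(k,(u,v),len(xs), (xs.mean().round(),ys.mean().round(),np.ptp(xs),np.ptp(ys)) if len(xs) else "")
    if len(xs)>3: V.append((c,T,(xs.mean(),ys.mean())))
if len(V)>1: print("handle",tri(V))
pick(450.7,-409.2,26.3-OFF,np.radians(-14.8),42,25,190)
w=bot.read_state()['width']; assert 20<w<24,w
place("strip",3.3,38); save("w7",cam("wrist")[2]); st()
E
```

```text
nA (np.int64(208), np.int64(266)) 3 (np.float64(215.0), np.float64(277.0), np.int64(2), np.int64(14))
nB (np.int64(98), np.int64(195)) 76 (np.float64(102.0), np.float64(214.0), np.int64(10), np.int64(31))
nC (np.int64(149), np.int64(193)) 50 (np.float64(158.0), np.float64(208.0), np.int64(4), np.int64(27))
top (np.int64(243), np.int64(162)) 0 
side (np.int64(297), np.int64(192)) 81 (np.float64(309.0), np.float64(174.0), np.int64(96), np.int64(49))
handle (array([632.43442679,  56.08221597,  75.64037655]), [16.7, 11.6, 28.1])
at t 61.8 tcp [ 450.8 -409.3  -13.2] w 41.7 ff 0.0 F [-0.1  0.1 -0.5]
grip t 62.3 tcp [ 450.8 -409.3  -12.9] w 21.3 ff 25.0 F [-0.3  0.7  2.3]
lift t 62.8 tcp [ 450.8 -409.2    2.1] w 21.9 ff 25.0 F [-0.2  0.3 -0. ]
contact z=-24.7 df=11.9 t 71.2 tcp [436.5  94.  -24. ] w 21.4 ff 25.0 F [-4.1  0.1 11.9]
open t 71.8 tcp [436.4  94.  -24.8] w 37.6 ff 0.0 F [ 0.4 -0.2 -0.2]
 t 73.7 tcp [435.3  93.5 188.1] w 38.2 ff 0.0 F [ 0.2  0.4 -0.2]
```

```bash
python3 - <<'E'
from ops import *
import pickle
D=pickle.load(open("D.pkl","rb"))
B,C,S=D["nB"][:2],D["nC"][:2],D["side"][:2]
print(tri([(*B,(102,214)),(*C,(158,208))]), "handle top end:",tri([(*B,(97,229)),(*C,(158,221))]))
a=cv2.imread("pics/w7.png"); bot.move_ptp([400,-430,230],down(np.arctan2(.92,-.4))); bot.pause(.2); d=cam("wrist"); pickle.dump(d,open("w8.pkl","wb"))
b=d[2][:,:,::-1]; s=D["side"][2][130:230,230:350,::-1]
cv2.imwrite("pics/v6.png",np.hstack([np.vstack([cv2.resize(a[80:320,160:400],(280,280)),cv2.resize(s,(280,240))]),cv2.resize(b[152:282,211:341],(520,520),interpolation=cv2.INTER_CUBIC)])); st()
E
```

```text
(array([632.80376157,  50.87707306,  41.33482777]), [0.0, 0.0]) handle top end: (array([648.7108382 ,  54.3873098 ,  55.02918361]), [0.5, 0.5])
 t 75.9 tcp [ 400.5 -429.5  230.1] w 37.9 ff 0.0 F [-0.  -0.5 -0. ]
```

View pics/v6.png

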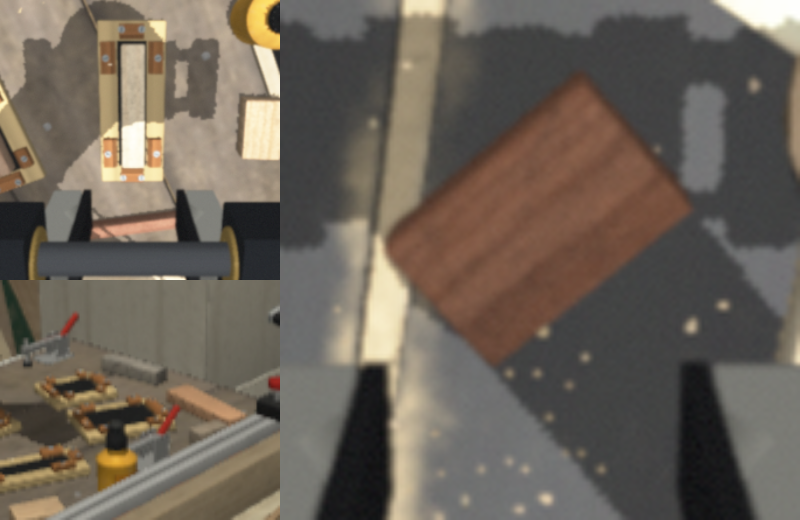

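The strip is seated. The clamp handle tops out at about 55 mm, below the gripper body at about 82 mm. The plate is unmoved, so I'll pick and place it.

```bash
python3 - <<'E'
from ops import *
pick(452.6,-407.6,4.5-OFF,np.radians(63.4),74,25,190)
w=bot.read_state()['width']; assert 53<w<59,w
place("plate",4.5,70)
bot.move_ptp([480,190,330],down(np.pi/2)); bot.pause(.2); d=cam("wrist"); t=cam("top")[2]; save("w9",d[2]); save("t9",t); st()
a=d[2][:300,120:420,::-1]; 
cv2.imwrite("pics/v7.png",np.hstack([cv2.resize(a,(500,500)),cv2.resize(t[100:260,130:290,::-1],(300,300)).repeat(1,0) if 0 else np.vstack([cv2.resize(t[120:260,140:280,::-1],(250,250)),cv2.resize(t[110:300,320:510,::-1],(250,250))])])) 
E
```

```text
at t 79.3 tcp [ 452.7 -407.7  -35. ] w 74.1 ff 0.0 F [-0.5  0.1 -0.1]
grip t 79.7 tcp [ 452.9 -407.7  -34.6] w 55.7 ff 25.0 F [0.4 0.5 2.6]
lift t 80.2 tcp [ 452.7 -407.6  -19.7] w 55.7 ff 25.0 F [ 0.3  0.3 -1.3]
contact z=-23.5 df=8.3 t 89.1 tcp [626.9 164.  -22.7] w 55.6 ff 25.0 F [-2.4  0.   7.1]
open t 89.6 tcp [626.6 163.9 -23.7] w 69.7 ff 0.0 F [-0.6 -0.7  0.2]
 t 92.6 tcp [480.4 189.7 328.7] w 69.9 ff 0.0 F [-0.5 -0.1 -0.2]
```

View pics/v7.png

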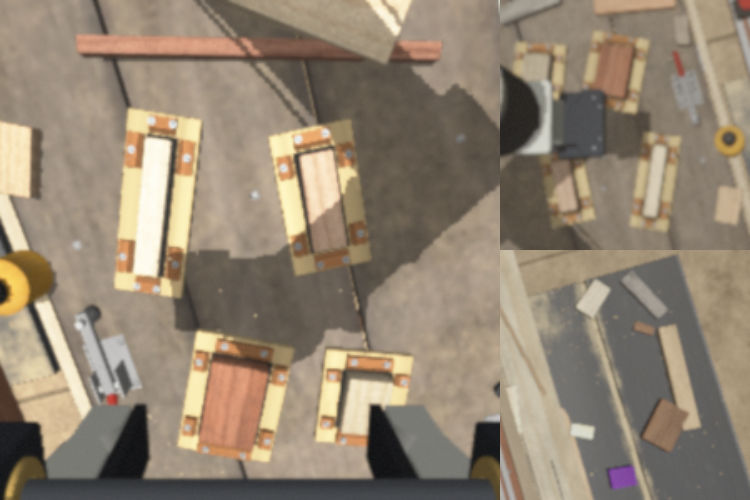

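All four blanks lie inside their stops, and each touched down at floor height. The bottle and the pale offcut haven't moved, so I'm handing in.

```bash
python3 -c "
from plant import bot
print(bot.close_job())"
```

```text
the job is handed in; nothing more can be done
None
```

I took the stack apart in order and bedded all four blanks flat in their own nests. They were set down and released, the bottle and pale offcut stayed put, and I handed the job in after about 93 s of the 122 s.

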